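Close a split bearing housing on its dowels and hold it shut

TASK

Swing the keeper arm of the assembly fixture out from over the bearing, towards the robot, until it seats behind its sprung detent at the end of its travel. Then fit the loose housing cap onto the two dowels of the lower half and press it down against the sprung buttons until the joint between the halves is fully closed. Finish while holding it: keep the cap in the fingers, pressed fully home, with the keeper still parked in its detent.

Things in the scene. Friction and masses are not known exactly. Their poses are not given: they have to be found in the camera images.
- fixture: Assembly fixture fixed to the saw table: dark steel base plate 90 x 165 mm (x, y), 12 mm thick, carrying the grey cast lower housing half, 36 mm wide in x, 98 mm long in y, flat top face 46 mm above the table. Origin on the table under the middle of that half; z up. A 44 mm bearing stands in it, axis along x, its top 68 mm above the table.
- seat (a point): Centre of the lower half's flat top face, 46 mm above the fixture origin, same axes. The cap is home with its origin here and its y axis along this y (either way round). Four sprung buttons at x = +-12.5, y = +-37 mm stand 4 mm proud: 5.4 N together at first touch, about 9.5 N when flush, plus some dowel friction; 20 N in all closes the joint, an unpressed cap stands up to 4 mm open.
- dowel_0 (a point): Tip of the upright steel dowel at y = +37 mm, x = 0 of the seat: 8 mm diameter, 15 mm tall, its top 5 mm tapered to 3 mm.
- dowel_1 (a point): Tip of the like dowel at y = -37 mm, x = 0 of the seat.
- pivot (a point): On the keeper arm's vertical hinge axis, at the arm's underside, 70 mm above the table; at x = 0, y = -72 mm of the fixture. The arm is a flat dark steel bar 14 mm wide and 8 mm thick.
- keeper (a joint): Keeper arm angle, rad. 0: arm lies along the fixture's +y, over the bearing (starts 0 to 0.4). Grows counter-clockwise seen from above, towards the fixture's -x (the robot's side), to a stop at 1.62. From about 1.1 to 1.5 it is pushed over a spring ball (about 5 N at the knob, else under 1 N); past that the ball rises behind it and holds it seated at about 1.6.
- keeper_knob (a point): Centre of the top of the black upright round knob on the arm's end: 16 mm diameter, from 78 to 108 mm above the table, axis 70 mm from the hinge axis.
- cap: Loose grey cast cap lying upright left of the fixture, 0.32 to 0.48 kg, 36 mm wide in x, 98 mm long in y: arch 36 mm high (hollow, radius 24.5 mm) with a 10 mm grease nipple on its crown, between two flat ears 16 mm thick. Origin: centre of its underside; z up. Upright through holes, 12 mm, at y = +-37 mm, x = 0. Grip the crown across x.
Not all that is in view belongs to the job. There is more than one size of the cap; the one meant has the size given above.

How it is judged:
On the way, in this order (a step that is already met when the one before it is completed fails the run):
1. the keeper arm is swung out and seated in its end detent (value of joint keeper above 1.56 rad), for 0.3 s.
2. the cap is on the dowels (horizontal distance between cap and seat below 0.004 m and z of cap in the frame of seat below 0.008 m), for 0.1 s.
At the end, for the whole second after the job is handed in: The keeper stands in its end detent (joint above 1.56 rad); the cap sits on both dowels within 3 mm and 0.08 rad of the lower half, level within 0.04 rad, its joint closed to less than 1.5 mm, pushed onto the fixture with more than 7 N, at rest and still touched by the fingers with more than 2 N (value of joint keeper above 1.56 rad and horizontal distance between cap and seat below 0.003 m and z of cap in the frame of seat between -0.0025 and 0.0015 m and angle between the y axis of cap and the y axis of seat, either way round below 0.08 rad and angle between cap's own z axis and vertical below 0.04 rad and contact force between cap and fixture above 7 N and contact force between the fingers and cap above 2 N and linear speed of cap below 0.01 m/s); the arm keeps its last pose, push and grip.
It also fails if it takes over 64 s, if anything falls off the work surface, if the arm or the gripper's body presses on something with over 40 N, if the wrist force passes 120 N, or if a joint passes its speed limit or range.

ROBOT

A 6-joint arm with a two-finger parallel gripper is mounted at the origin on a cart in front of the work surface, level with it; the furniture and walls round the work are solid. World frame = base frame: x ahead of the robot, y to its left, z up, the work surface at z = 0. Lengths are in m, angles in rad, forces in N, time in s.
With the tool pointing down it reaches from about 0.35 to 0.975 m from the base axis. Payload 4.9 kg.
Tool frame: the origin (TCP) lies on the centre line of the jaws, within the pads' length; the fingertips stand 14 mm ahead of it and the grasp point (between the pads) lies 5 mm behind it (manip.nose_length is the distance from the TCP to the fingertips, in m); z points along the fingers, y is the line along which they close (so a half turn about z gives the same grasp; the last joint's range is limited). The gripper opens to 85 mm and grips with 20 to 120 N. Pads are 22 mm wide; open, the fingers measure 114 mm over their backs; the gripper's body (76 mm by 85 mm) begins 54 mm behind the grasp point. The pads swing forward as they close: fully open they stand 13 mm farther back than shut.
Start: joints at [-1.344, 0.053, 1.613, -0, 1.476, -0.119], TCP at [0.212, -0.588, 0.245] pointing down, gripper open.
Joint ranges: [-3.01, 3.01], [-1.01, 2.22], [0.06, 2.58], [-1.02, 4.17], [0.09, 2.62], [-3.14, 3.14]. Speed limits (rad/s): [2.57, 2.57, 3.14, 3.14, 3.14, 3.14].

INTERFACE

Orientations are given as a unit quaternion [w, x, y, z].
In Python, from plant import manip, imaging gives the robot as it stands.
- The arm moves only by the tool play_rows, never from a script. Its argument "commands" is a list of rows, each a list of 6 numbers: the shift along the tool's x, y, z in mm, then the turn, a rotation vector about the tool's x, y, z in degrees. A call has 1 to 5 rows; each row shifts and turns the commanded pose from where the row before left it, along the tool's axes as they then stand; what a row does not reach is not made up. A row lasts 1/12 s, in which the tool goes at most 41.7 mm and 7.16 degrees, less where a joint would pass 70% of its speed; a pose out of reach is approached as far as the arm can. A call is refused whole if a number of a shift passes 41.7 or a number of a turn 7.16, either way. A call with a gripper value outside its range is refused whole. "hand" is the finger opening in mm, from 0 to 85.4, set as the call begins (left out, the last holds). The fingers move at their own pace and stop on an object; the grip force is fixed at half the most. Time passes only in rows, so rows that do not move let the fingers close. It gives the time, the measured TCP pose, the force, the opening and the grip force at its end, in the units of the state.
- manip.state(): the state, without advancing time (a new reading comes with each control period).
- imaging.grab_frame(name): name is "scene" or "top" or "wrist"; returns a dict with "image" (480x640x3 uint8, red, green, blue), "fx", "fy", "cx", "cy" (pixels), "k1" (the pictures are not rectified: a ray, as slopes to the right and down, at radius r is drawn at 1 + k1 r^2 times it, then the intrinsics apply), "R" (3x3) and "t" (3): a world point X has camera coordinates R X + t; the wrist camera has in their place "mount" (4x4, takes a point from camera to tool coordinates, whose origin is the TCP and whose axes are the flange's). Camera axes: x right, y down, z forward; pixel columns grow to the right and rows downward; lengths in m; the calibration is good to about 2 mm. A picture is of the moment at which its call begins: read the wrist's pose just before it. There is no depth.
- manip.job_done(): hands the job in; it is judged then, once.
The state is a dict: "time": time; "joint_pos": joint angles; "joint_vel": joint speeds; "joint_efforts": joint torques, N m; "tool_pos": TCP position; "tool_rot": TCP orientation; "contact_force": force on the tool from outside, world axes, zero at the start; "ft_torque": the same for the moment, N m; "gripper_width": opening from 0.0 (shut) to 1.0 (fully open); "grasp_force": force on a finger pad.
Only numpy, scipy, OpenCV 4.12 (cv2) and the standard library are available. Lean on these libraries where they do the work, as an engineer would, in place of code of your own. Each camera call takes 0.05 s, during which the arm holds its last target. There are 200 camera calls.

## Working session

There is one attempt and no reset: what is moved stays moved. The work goes in short steps, Python scripts to look and compute and a tool call to move; the robot and the scene stay as the last step left them, time stands still between calls to the robot, and variables do not carry over. Pictures are saved under pics/ and viewed, at most 10 in all, crops included, and the job is handed in when it is done.

Besides the shell and the picture viewer there is one more tool, called after ">>>" by a JSON object that holds its "name" and its "arguments", one argument or row to a line. play_rows: Moves the arm, as the interface text tells. Its arguments: {"type":"object","properties":{"commands":{"type":"array","items":{"type":"array","items":{"type":"number"}}},"hand":{"type":"number"}},"required":["commands"]}

```bash
ls; mkdir -p pics; cat > h.py <<'E'
import numpy as np,cv2
from plant import manip,imaging
from scipy.spatial.transform import Rotation as Ro
def q2R(q): return Ro.from_quat([q[1],q[2],q[3],q[0]]).as_matrix()
def grab(name):
    s=manip.state(); f=imaging.grab_frame(name)
    if name=='wrist':
        M=np.array(f['mount']); Rt=q2R(s['tool_rot'])
        f['Rc']=Rt@M[:3,:3]; f['o']=Rt@M[:3,3]+np.array(s['tool_pos'])
    else:
        R=np.array(f['R']); f['Rc']=R.T; f['o']=-R.T@np.array(f['t'])
    return f
def ray(f,u,v):
    a=np.array([(u-f['cx'])/f['fx'],(v-f['cy'])/f['fy']]); b=a.copy()
    for _ in range(20): b=a/(1+f['k1']*(b@b))
    d=f['Rc']@np.array([b[0],b[1],1]); return d/np.linalg.norm(d)
def onz(f,u,v,z):
    d=ray(f,u,v); return f['o']+d*(z-f['o'][2])/d[2]
def proj(f,X):
    c=f['Rc'].T@(np.array(X)-f['o']); b=c[:2]/c[2]; b=b*(1+f['k1']*(b@b)); return np.array([b[0]*f['fx']+f['cx'],b[1]*f['fy']+f['cy']])
def tri(f1,p1,f2,p2):
    d1,d2=ray(f1,*p1),ray(f2,*p2); A=np.stack([d1,-d2],1)
    k=np.linalg.lstsq(A,f2['o']-f1['o'],rcond=None)[0]
    a,b=f1['o']+k[0]*d1,f2['o']+k[1]*d2; return (a+b)/2,np.linalg.norm(a-b)
def save(f,n): cv2.imwrite('pics/'+n,f['image'][:,:,::-1])
E
python3 - <<'E'
from h import *
import pickle
np.set_printoptions(precision=4,suppress=True)
for n in ['scene','top']:
    f=grab(n); save(f,n+'0.png'); pickle.dump(f,open(n+'.pkl','wb')); print(n,f['o'],f['Rc'],f['fx'],f['k1'])
s=manip.state(); print({k:np.round(v,4) for k,v in s.items()}); print(manip.nose_length)
E
```

```text
pics
scene [ 0.2779 -0.5462  0.6984] [[ 0.8823 -0.3359  0.3296]
 [-0.4706 -0.6305  0.6172]
 [ 0.0005 -0.6997 -0.7144]] 499.1639649930367 -0.1333944500212285
top [0.4235 0.0097 0.9507] [[-0.0146 -0.9852  0.171 ]
 [-0.9996  0.0102 -0.0264]
 [ 0.0242 -0.1713 -0.9849]] 616.2519839888954 0.07418113086397131
{'time': np.float64(0.1), 'joint_pos': array([-1.344 ,  0.0533,  1.6142, -0.    ,  1.476 , -0.119 ]), 'joint_vel': array([ 0.0001,  0.0003, -0.0033, -0.0008,  0.0026, -0.0003]), 'joint_efforts': array([  0.0003, -39.4899, -37.1365,  -0.0001,   0.0039,  -0.    ]), 'tool_pos': array([ 0.2117, -0.5875,  0.2442]), 'tool_rot': array([-0.0009,  0.9851,  0.172 , -0.0001]), 'contact_force': array([ 0.5136,  0.4532, -0.0572]), 'ft_torque': array([ 0.0051, -0.0204,  0.022 ]), 'grasp_force': np.float64(0.0), 'gripper_width': np.float64(1.0004)}
0.014
```

View pics/scene0.png

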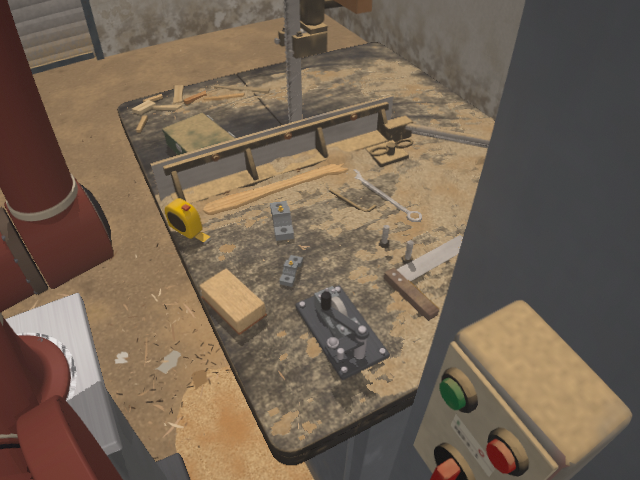

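View pics/top0.png

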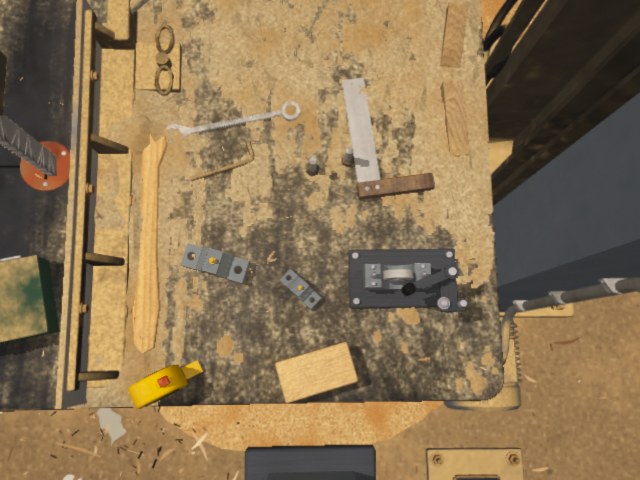

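The scene view shows the arm, fixture and two caps. In the top view the fixture plate corners are near (349,250), (455,249), (458,306) and (350,307), with the knob at (409,289). The big cap is at (215,263) and a smaller one at (300,288).

```bash
python3 - <<'E'
from h import *
import pickle
np.set_printoptions(precision=4,suppress=True)
t=pickle.load(open('top.pkl','rb')); s=pickle.load(open('scene.pkl','rb'))
for p in [(349,250),(455,249),(458,306),(350,307)]: print('plate',onz(t,*p,.012))
print('knob',tri(t,(409,288),s,(326,294)), onz(t,409,288,.108))
print('pivot',onz(t,452,272,.078))
for p in [(187,246),(182,264),(250,266),(245,284)]: print('cap',onz(t,*p,.016))
print('nip',tri(t,(213,261),s,(280,208)))
for p in [(286,270),(280,279),(322,297),(313,308)]: print('cap2',onz(t,*p,.012))
print('wood',[onz(t,*p,.04) for p in [(275,360),(350,343),(357,382),(287,402)]])
E
```

```text
plate [ 0.5789 -0.0604  0.012 ]
plate [ 0.5788 -0.2246  0.012 ]
plate [ 0.4908 -0.2244  0.012 ]
plate [ 0.4911 -0.0599  0.012 ]
knob (array([ 0.5094, -0.1346,  0.1073]), np.float64(0.00013502072135905364)) [ 0.5092 -0.1345  0.108 ]
pivot [ 0.5346 -0.202   0.078 ]
cap [0.5871 0.1876 0.016 ]
cap [0.5594 0.1944 0.016 ]
cap [0.5551 0.0917 0.016 ]
cap [0.5277 0.0991 0.016 ]
nip (array([0.5591, 0.1442, 0.0418]), np.float64(0.0010412078854592742))
cap2 [0.5488 0.0371 0.012 ]
cap2 [0.5351 0.0463 0.012 ]
cap2 [ 0.5068 -0.0175  0.012 ]
cap2 [ 0.4902 -0.0036  0.012 ]
wood [array([0.4141, 0.0527, 0.04  ]), array([ 0.4367, -0.0565,  0.04  ]), array([ 0.3813, -0.0653,  0.04  ]), array([0.3552, 0.0356, 0.04  ])]
```

```bash
python3 - <<'E'
from h import *
import pickle
np.set_printoptions(precision=3,suppress=True)
t=pickle.load(open('top.pkl','rb')); s=pickle.load(open('scene.pkl','rb'))
for p in [(455,390),(560,370),(520,200)]:
  for d in [.2,.3,.4,.5,.6,.7]:
    X=s['o']+d*ray(s,*p); print(p,d,X,proj(t,X))
print(onz(t,475,450,0),onz(t,510,310,.0),onz(t,310,450,0), onz(t,495,320,0),onz(t,495,200,0))
w=grab('wrist'); save(w,'w0.png'); print(np.array(w['mount']),w['fx'],w['k1'])
E
```

```text
(455, 390) 0.2 [ 0.366 -0.491  0.527] [1118.066  447.496]
(455, 390) 0.3 [ 0.41  -0.464  0.442] [910.694 368.533]
(455, 390) 0.4 [ 0.453 -0.436  0.356] [777.985 317.488]
(455, 390) 0.5 [ 0.497 -0.409  0.271] [685.031 281.412]
(455, 390) 0.6 [ 0.541 -0.381  0.185] [615.895 254.375]
(455, 390) 0.7 [ 0.585 -0.354  0.1  ] [562.246 233.261]
(560, 370) 0.2 [ 0.397 -0.509  0.542] [1171.651  397.305]
(560, 370) 0.3 [ 0.457 -0.491  0.464] [966.718 306.011]
(560, 370) 0.4 [ 0.516 -0.472  0.386] [834.805 246.101]
(560, 370) 0.5 [ 0.576 -0.454  0.308] [742.103 203.267]
(560, 370) 0.6 [ 0.635 -0.435  0.229] [673.003 170.867]
(560, 370) 0.7 [ 0.695 -0.417  0.151] [619.294 145.372]
(520, 200) 0.2 [ 0.411 -0.458  0.578] [1153.661  374.877]
(520, 200) 0.3 [ 0.478 -0.414  0.518] [924.569 269.34 ]
(520, 200) 0.4 [ 0.544 -0.37   0.458] [772.836 197.561]
(520, 200) 0.5 [ 0.611 -0.325  0.398] [663.601 144.597]
(520, 200) 0.6 [ 0.678 -0.281  0.338] [580.387 103.378]
(520, 200) 0.7 [ 0.744 -0.237  0.278] [514.409  70.104]
[ 0.281 -0.24   0.   ] [ 0.485 -0.307  0.   ] [0.284 0.003 0.   ] [ 0.47  -0.283  0.   ] [ 0.659 -0.295  0.   ]
[[ 0.    -0.962 -0.273  0.069]
 [ 1.     0.001 -0.001  0.001]
 [ 0.001 -0.273  0.962 -0.127]
 [ 0.     0.     0.     1.   ]] 410.3869423646304 -0.0015062530293507913
```

View pics/w0.png

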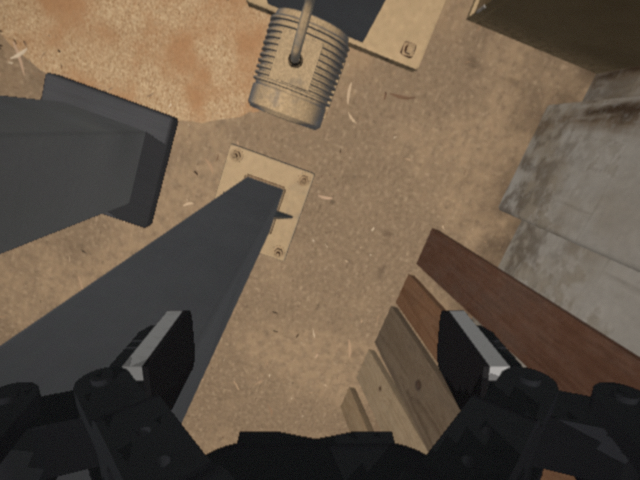

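```bash
python3 - <<'E'
from h import *
np.set_printoptions(precision=3,suppress=True)
w=grab('wrist');print(w['o'])
for z in [-.7,-.8,-.9]: print(z,[onz(w,*p,z)[:2] for p in [(237,155),(303,180),(278,254),(265,215),(160,130),(110,215)]])
print([proj(w,[.21,-.55,z]) for z in (-2,-50)])
# post edges as constant x,y at table level / higher
for z in [-.2,0,.1]: print(z,[onz(w,*p,z)[:2] for p in [(100,270),(200,390),(150,310),(20,340)]])
import pickle
s=pickle.load(open('scene.pkl','rb'));t=pickle.load(open('top.pkl','rb'))
E
```

```text
[ 0.277 -0.565  0.372]
-0.7 [array([ 0.147, -0.396]), array([ 0.144, -0.576]), array([-0.069, -0.578]), array([ 0.022, -0.511]), array([ 0.14 , -0.196]), array([-0.118, -0.123])]
-0.8 [array([ 0.135, -0.38 ]), array([ 0.132, -0.577]), array([-0.101, -0.579]), array([-0.002, -0.506]), array([ 0.127, -0.161]), array([-0.155, -0.082])]
-0.9 [array([ 0.122, -0.364]), array([ 0.119, -0.578]), array([-0.134, -0.581]), array([-0.025, -0.501]), array([ 0.114, -0.127]), array([-0.192, -0.04 ])]
[array([309.95 , 139.304]), array([316.265, 129.12 ])]
-0.2 [array([-0.021, -0.333]), array([-0.168, -0.526]), array([-0.058, -0.417]), array([-0.177, -0.239])]
0 [array([ 0.083, -0.414]), array([-0.012, -0.54 ]), array([ 0.059, -0.469]), array([-0.018, -0.353])]
0.1 [array([ 0.135, -0.455]), array([ 0.065, -0.547]), array([ 0.118, -0.495]), array([ 0.061, -0.41 ])]
```

The wrist view shows a floor post (base plate at (265,200)) standing at about x 0.03, y -0.48. It is to the robot's right, off my path. I'll approach from the inside, clear of the control box.

>>> {"name": "play_rows", "arguments": {
  "commands": [
    [18, -33.5, -6, 0, 0, 0],
    [18, -33.5, -6, 0, 0, 0],
    [18, -33.5, -6, 0, 0, 0],
    [18, -33.5, -6, 0, 0, 0],
    [18, -33.5, -6, 0, 0, 0]
  ]
}}

```text
time: 0.62
tool_pos: [0.2396, -0.3981, 0.275]
tool_rot: [-0.0, 0.985, 0.172, -0.0]
contact_force: [0.7, 0.2, 0.5]
gripper_width: 1.004
grasp_force: 0.0
```

>>> {"name": "play_rows", "arguments": {
  "commands": [
    [28.5, -25, 0, 0, 0, 0],
    [28.5, -25, 0, 0, 0, 0],
    [28.5, -25, 0, 0, 0, 0],
    [28.5, -25, 0, 0, 0, 0],
    [28.5, -25, 0, 0, 0, 0]
  ]
}}

```text
time: 1.03
tool_pos: [0.3317, -0.2323, 0.2753]
tool_rot: [0.0, 0.985, 0.172, 0.0]
contact_force: [1.0, -1.4, 0.3]
gripper_width: 1.001
grasp_force: 0.0
```

>>> {"name": "play_rows", "arguments": {
  "commands": [
    [26.5, -10, 0, 0, 0, 0],
    [26.5, -10, 0, 0, 0, 0],
    [26.5, -10, 0, 0, 0, 0],
    [26.5, -10, 0, 0, 0, 0],
    [26.5, -10, 0, 0, 0, 0]
  ],
  "hand": 26
}}

```text
time: 1.45
tool_pos: [0.44, -0.1407, 0.2752]
tool_rot: [0.0, 0.985, 0.172, 0.0]
contact_force: [0.5, -1.0, 0.4]
gripper_width: 0.312
grasp_force: 0.0
```

```bash
python3 - <<'E'
from h import *
import pickle
np.set_printoptions(precision=4,suppress=True)
w=grab('wrist'); save(w,'w1.png'); pickle.dump(w,open('w1.pkl','wb')); s=manip.state(); print(s['time'],s['tool_pos'],s['tool_rot'],s['joint_pos'],s['gripper_width'])
for n,X in dict(knob=[.509,-.1346,.108],pivot=[.535,-.202,.078],d0=[.535,-.093,.061],d1=[.535,-.167,.061]).items(): print(n,proj(w,X))
E
```

```text
1.5 [ 0.4424 -0.1382  0.2751] [-0.0012  0.9848  0.1739  0.0014] [-0.4656 -0.3666  1.937   0.0036  1.5704  0.7557] 0.3029430056502001
knob [339.9738 131.1316]
pivot [432.6634 128.773 ]
d0 [298.3296  79.2285]
d1 [386.4439 113.1836]
```

View pics/w1.png

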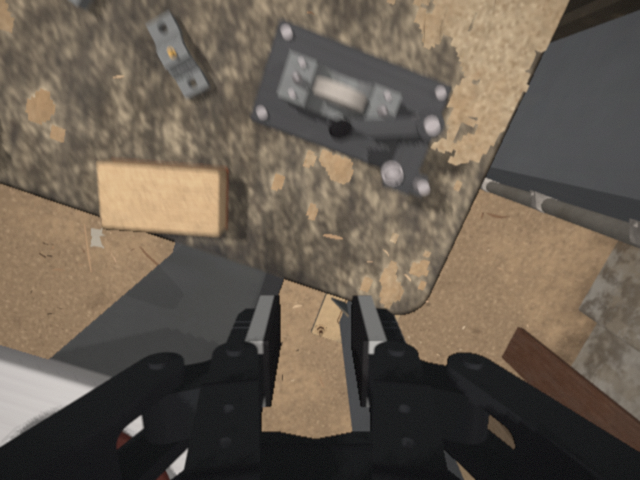

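The wrist view agrees with the estimates: knob at (341,129), pivot screw at (432,126), detent post at (392,173). Next I turn the tool to straddle the knob.

>>> {"name": "play_rows", "arguments": {
  "commands": [
    [0, 0, 0, 0, 0, 6.85],
    [0, 0, 0, 0, 0, 6.85],
    [0, 0, 0, 0, 0, 6.85],
    [0, 0, 0, 0, 0, 6.85],
    [0, 0, 0, 0, 0, 6.85]
  ]
}}

```text
time: 1.92
tool_pos: [0.439, -0.1419, 0.275]
tool_rot: [-0.0, 0.992, -0.128, -0.0]
contact_force: [-0.7, -0.1, 0.3]
gripper_width: 0.304
grasp_force: 0.0
```

>>> {"name": "play_rows", "arguments": {
  "commands": [
    [0, 0, 0, 0, 0, 6.85],
    [0, 0, 0, 0, 0, 6.85],
    [0, 0, 0, 0, 0, 6.85],
    [0, 0, 0, 0, 0, 6.85],
    [0, 0, 0, 0, 0, 6.85]
  ]
}}

```text
time: 2.33
tool_pos: [0.439, -0.142, 0.2751]
tool_rot: [-0.0, 0.91, -0.415, -0.0]
contact_force: [0.8, 0.0, 0.8]
gripper_width: 0.305
grasp_force: 0.0
```

>>> {"name": "play_rows", "arguments": {
  "commands": [
    [0, 0, 0, 0, 0, 6.85],
    [0, 0, 0, 0, 0, 6.85],
    [0, 0, 0, 0, 0, 6.85],
    [10, -31, 20, 0, 0, 0],
    [10, -31, 20, 0, 0, 0]
  ],
  "hand": 30
}}

```text
time: 2.75
tool_pos: [0.5056, -0.1394, 0.2374]
tool_rot: [-0.001, 0.823, -0.569, 0.003]
contact_force: [0.4, -0.1, 0.9]
gripper_width: 0.352
grasp_force: 0.0
```

```bash
python3 - <<'E'
from h import *
import pickle
np.set_printoptions(precision=4,suppress=True)
w=grab('wrist'); save(w,'w2.png'); pickle.dump(w,open('w2.pkl','wb')); s=manip.state(); print(s['time'],s['tool_pos'],s['tool_rot'],s['joint_pos'],s['gripper_width'])
R=q2R(s['tool_rot'])
for n,X in dict(knob=[.509,-.1346,.108],pivot=[.535,-.202,.078],d0=[.535,-.093,.061],d1=[.535,-.167,.061]).items(): print(n,proj(w,X))
print(R.T@(np.array([.509,-.1346,.098])-s['tool_pos'])*1e3, np.degrees(np.arctan2(R[1,0],R[0,0])))
E
```

```text
2.8 [ 0.5075 -0.138   0.2286] [-0.0005  0.823  -0.5681 -0.0026] [-0.4082 -0.1727  1.8567  0.0021  1.4625  2.3708] 0.35202564886133686
knob [308.1787 246.0125]
pivot [307.8638 130.7817]
d0 [259.7012 266.1935]
d1 [291.7838 176.931 ]
[ -2.0596  -2.8836 130.5927] -69.23452229363261
```

View pics/w2.png

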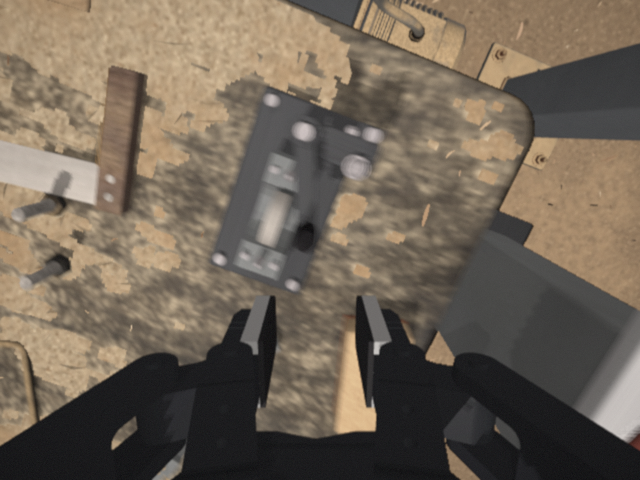

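Slightly blurred, since the arm was still settling. The knob is at (305,238) and the pivot at (304,131), within 2 to 3 mm of the prediction. I lower over the knob.

>>> {"name": "play_rows", "arguments": {
  "commands": [
    [0, -2, 20, 0, 0, 0],
    [-1, -2, 20, 0, 0, 0],
    [0, 0, 20, 0, 0, 0],
    [0, 0, 0, 0, 0, 0],
    [0, 0, 0, 0, 0, 0]
  ]
}}

```text
time: 3.22
tool_pos: [0.5067, -0.136, 0.174]
tool_rot: [0.0, 0.823, -0.568, -0.002]
contact_force: [-0.9, 0.2, 0.4]
gripper_width: 0.353
grasp_force: 0.0
```

```bash
python3 - <<'E'
from h import *
import pickle
np.set_printoptions(precision=4,suppress=True)
w=grab('wrist'); save(w,'w3.png'); pickle.dump(w,open('w3.pkl','wb')); s=manip.state(); print(s['time'],s['tool_pos'],s['gripper_width'])
R=q2R(s['tool_rot'])
for n,X in dict(knob=[.509,-.1346,.108],tcp=np.array(s['tool_pos'])+[0,0,.108-s['tool_pos'][2]],pivot=[.535,-.202,.078],d0=[.535,-.093,.061],d1=[.535,-.167,.061]).items(): print(n,proj(w,X))
E
```

```text
3.2667 [ 0.5076 -0.1365  0.1757] 0.34917943453881856
knob [308.8994 274.4508]
tcp [312.9083 272.0895]
pivot [308.2801 124.3157]
d0 [248.0522 293.0692]
d1 [287.6879 182.9268]
```

View pics/w3.png

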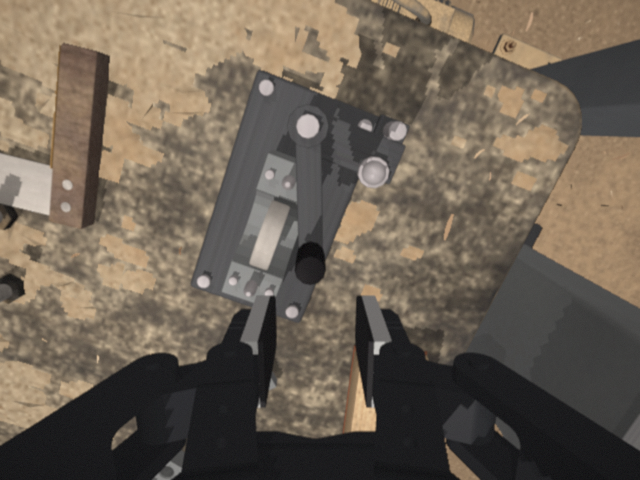

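Knob top centred at about (310,270), between the fingers (TCP projects to (313,272)). I descend, narrow the fingers, and swing about the pivot.

>>> {"name": "play_rows", "arguments": {
  "commands": [
    [0, -0.5, 19, 0, 0, 0],
    [0, 0, 19, 0, 0, 0],
    [0, 0, 19, 0, 0, 0],
    [0, 0, 20, 0, 0, 0],
    [0, 0, 0, 0, 0, 0]
  ]
}}

```text
time: 3.68
tool_pos: [0.5065, -0.1357, 0.0962]
tool_rot: [0.0, 0.823, -0.568, -0.002]
contact_force: [-0.5, 0.3, -0.5]
gripper_width: 0.354
grasp_force: 0.0
```

>>> {"name": "play_rows", "arguments": {
  "commands": [
    [0, 0, 0, 0, 0, 0],
    [0, 0, 0, 0, 0, 0],
    [0, 0, 0, 0, 0, 0]
  ],
  "hand": 19
}}

```text
time: 3.93
tool_pos: [0.5096, -0.1369, 0.1009]
tool_rot: [-0.0, 0.823, -0.568, 0.002]
contact_force: [0.0, 0.0, 0.5]
gripper_width: 0.223
grasp_force: 0.0
```

>>> {"name": "play_rows", "arguments": {
  "commands": [
    [0.3, 6.1, 0, 0, 0, -5],
    [0.3, 6.1, 0, 0, 0, -5],
    [0.3, 6.1, 0, 0, 0, -5],
    [0.3, 6.1, 0, 0, 0, -5],
    [0.3, 6.1, 0, 0, 0, -5]
  ]
}}

```text
time: 4.35
tool_pos: [0.4839, -0.1536, 0.1004]
tool_rot: [0.0, 0.927, -0.374, 0.002]
contact_force: [0.4, 0.9, 0.2]
gripper_width: 0.22
grasp_force: 0.3
```

>>> {"name": "play_rows", "arguments": {
  "commands": [
    [0.3, 6.1, 0, 0, 0, -5],
    [0.3, 6.1, 0, 0, 0, -5],
    [0.3, 6.1, 0, 0, 0, -5],
    [0.2, 4.9, 0, 0, 0, -4],
    [0.2, 4.9, 0, 0, 0, -4]
  ]
}}

```text
time: 4.77
tool_pos: [0.4693, -0.177, 0.1005]
tool_rot: [0.0, 0.983, -0.183, 0.002]
contact_force: [1.2, 1.6, -0.5]
gripper_width: 0.215
grasp_force: 0.9
```

>>> {"name": "play_rows", "arguments": {
  "commands": [
    [0.15, 4.3, 0, 0, 0, -3.5],
    [0.15, 4.3, 0, 0, 0, -3.5],
    [0.15, 4.3, 0, 0, 0, -3.5],
    [0.15, 4.3, 0, 0, 0, -3.5],
    [0.15, 4.3, 0, 0, 0, -3.5]
  ]
}}

```text
time: 5.18
tool_pos: [0.4645, -0.1982, 0.1004]
tool_rot: [0.001, 1.0, -0.031, 0.002]
contact_force: [0.6, 0.0, -0.7]
gripper_width: 0.226
grasp_force: 0.3
```

```bash
python3 - <<'E'
from h import *
s=manip.state(); R=q2R(s['tool_rot']); p=s['tool_pos']; print(s['time'],p,np.degrees(np.arctan2(R[1,0],R[0,0])),s['contact_force'],s['grasp_force'],np.hypot(p[0]-.535,p[1]+.202),np.degrees(np.arctan2(.535-p[0],p[1]+.202)))
E
```

```text
5.1833 [ 0.4644682  -0.19816003  0.10038246] -3.562990619585254 [ 0.63085137  0.0200068  -0.72090166] 0.2562660165131092 0.0706362493441055 86.88371739581646
```

>>> {"name": "play_rows", "arguments": {
  "commands": [
    [0.1, 3.1, 0, 0, 0, -2.5],
    [0.1, 3.1, 0, 0, 0, -2.5],
    [0, 1.5, 0, 0, 0, 0],
    [0, 0, 0, 0, 0, 0]
  ]
}}

```text
time: 5.52
tool_pos: [0.4641, -0.2054, 0.0999]
tool_rot: [0.0, 1.0, 0.01, 0.001]
contact_force: [0.8, 2.1, 1.8]
gripper_width: 0.221
grasp_force: 1.2
```

```bash
python3 - <<'E'
from h import *
import pickle
s=manip.state(); R=q2R(s['tool_rot']); p=s['tool_pos']; print(s['time'],p,np.degrees(np.arctan2(R[1,0],R[0,0])),s['contact_force'],s['grasp_force'],np.hypot(p[0]-.535,p[1]+.202),np.degrees(np.arctan2(.535-p[0],p[1]+.202)))
E
```

```text
5.5167 [ 0.46414553 -0.2054033   0.0998957 ] 1.1797067872490348 [0.8364513  2.12285922 1.83123166] 1.1961259692907333 0.07093616210924077 92.74993523871646
```

>>> {"name": "play_rows", "arguments": {
  "commands": [
    [0, 1.5, 0, 0, 0, 0],
    [0, 1, 0, 0, 0, 0],
    [0, 0, 0, 0, 0, 0],
    [0, 0, 0, 0, 0, 0]
  ]
}}

```text
time: 5.85
tool_pos: [0.4641, -0.2058, 0.0996]
tool_rot: [-0.002, 1.0, 0.011, 0.001]
contact_force: [-0.4, 10.4, 7.8]
gripper_width: 0.223
grasp_force: 5.1
```

>>> {"name": "play_rows", "arguments": {
  "commands": [
    [0, -2, 0, 0, 0, 0],
    [0, 0, 0, 0, 0, 0],
    [0, 0, -30, 0, 0, 0],
    [0, 0, -41, 0, 0, 0],
    [0, 0, -41, 0, 0, 0]
  ]
}}

```text
time: 6.27
tool_pos: [0.4621, -0.2056, 0.2101]
tool_rot: [-0.0, 1.0, 0.011, -0.002]
contact_force: [-0.1, -0.8, -0.1]
gripper_width: 0.219
grasp_force: 0.0
```

>>> {"name": "play_rows", "arguments": {
  "commands": [
    [-20, -30, -20, 0, 0, 0],
    [-20, -30, 0, 0, 0, 0],
    [0, 0, 0, 0, 0, 0],
    [0, 0, 0, 0, 0, 0]
  ]
}}

```text
time: 6.6
tool_pos: [0.4215, -0.1462, 0.2308]
tool_rot: [0.001, 1.0, 0.011, 0.001]
contact_force: [-0.4, 0.6, 0.4]
gripper_width: 0.222
grasp_force: 0.0
```

```bash
python3 - <<'E'
from h import *
import pickle
np.set_printoptions(precision=4,suppress=True)
w=grab('wrist'); save(w,'w4.png'); pickle.dump(w,open('w4.pkl','wb')); s=manip.state(); print(s['time'],s['tool_pos'],s['tool_rot'],s['joint_pos'],s['gripper_width'])
for n,X in dict(knobseat=[.465,-.204,.108],pivot=[.535,-.202,.078],d0=[.535,-.093,.061],d1=[.535,-.167,.061]).items(): print(n,proj(w,X))
E
```

```text
6.65 [ 0.4218 -0.1468  0.2305] [0.0008 0.9999 0.0111 0.0005] [-0.5012 -0.3899  2.0279 -0.001   1.502   1.0476] 0.22368948783495363
knobseat [410.7924 174.9766]
pivot [406.4494  57.6037]
d0 [237.8867  57.7464]
d1 [348.7268  60.5365]
```

View pics/w4.png

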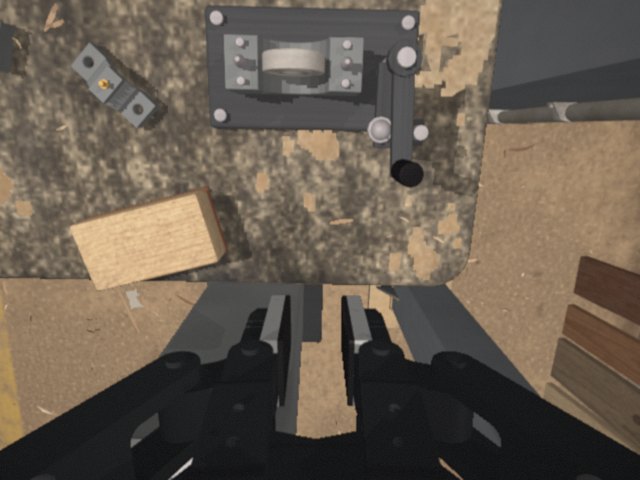

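Keeper parked: arm along -x, knob at (408,173), detent ball exposed beside it at (380,130). Next, precise dowel positions from bright blobs.

```bash
python3 - <<'E'
from h import *
import pickle
np.set_printoptions(precision=4,suppress=True)
w=pickle.load(open('w4.pkl','rb')); im=w['image']
c=cv2.resize(im[20:105,215:375],None,fx=5,fy=5,interpolation=cv2.INTER_CUBIC); cv2.imwrite('pics/crop1.png',c[:,:,::-1])
g=im.astype(int).min(2); m=np.zeros(g.shape,np.uint8); m[20:105,215:375]=(g>135)[20:105,215:375]
n,l,st,ce=cv2.connectedComponentsWithStats(m)
for i in range(1,n):
    if st[i,4]>=5: print(ce[i],st[i,4],onz(w,*ce[i],.05)[:2],onz(w,*ce[i],.061)[:2])
E
```

```text
[217.6154  21.4615] 26 [ 0.559 -0.078] [ 0.5565 -0.0804]
[237.821   49.0609] 542 [ 0.5422 -0.0912] [ 0.5403 -0.0931]
[344.7118  50.2424] 524 [ 0.5431 -0.1647] [ 0.5412 -0.164 ]
[289.5284  57.315 ] 1092 [ 0.5378 -0.1268] [ 0.5361 -0.1274]
[346.3667  60.7333] 30 [ 0.5365 -0.1662] [ 0.5348 -0.1654]
[238.5135  78.2432] 222 [ 0.5234 -0.0911] [ 0.5222 -0.0931]
[344.5265  79.6327] 245 [ 0.5242 -0.1654] [ 0.523  -0.1647]
[245.5  86.6] 10 [ 0.518  -0.0959] [ 0.5171 -0.0977]
[303.9388  89.1224] 49 [ 0.5173 -0.1371] [ 0.5164 -0.1374]
```

View pics/crop1.png

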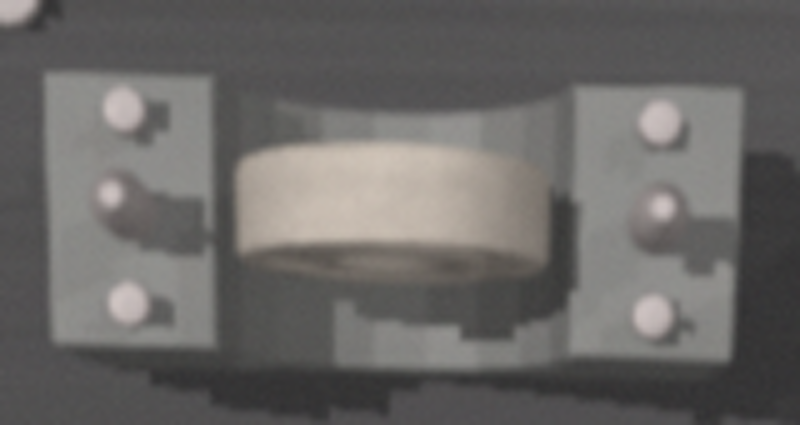

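Four buttons at crop (124,108), (128,302), (661,123), (653,316) and dowel tips at (111,195), (662,208).

```bash
python3 - <<'E'
from h import *
import pickle
np.set_printoptions(precision=4,suppress=True)
w=pickle.load(open('w4.pkl','rb'))
F=lambda u,v:(215+(u+.5)/5-.5,20+(v+.5)/5-.5)
P=[onz(w,*F(*p),.050)[:2] for p in [(124,108),(128,302),(661,123),(653,316)]]
D=[onz(w,*F(*p),.061)[:2] for p in [(111,195),(662,208)]]
print(np.array(P),np.mean(P,0)); print(np.array(D),np.mean(D,0))
for a,b in ((P[0],P[2]),(P[1],P[3]),D): d=a-b; print(np.linalg.norm(d),np.degrees(np.arctan2(-d[0],d[1])))
C=[onz(w,*F(*p),.046)[:2] for p in [(45,72),(743,92),(731,360),(52,347)]]; print(np.array(C),np.mean(C,0))
# cap, top view at px
E
```

```text
[[ 0.5471 -0.0924]
 [ 0.5223 -0.0923]
 [ 0.547  -0.166 ]
 [ 0.5222 -0.166 ]] [ 0.5346 -0.1292]
[[ 0.5345 -0.0923]
 [ 0.5346 -0.1659]] [ 0.5345 -0.1291]
0.07362363030899476 -0.12926072605364636
0.07368954066921736 -0.10120515559783107
0.0736036678861567 0.08249522257576662
[[ 0.5522 -0.0809]
 [ 0.5519 -0.1775]
 [ 0.517  -0.1777]
 [ 0.5165 -0.0806]] [ 0.5344 -0.1292]
```

Seat at (0.5346, -0.1292) with yaw about 0. The button and dowel heights agree with each other, and the spacing is 73.6 mm against 74. Now to the cap.

>>> {"name": "play_rows", "arguments": {
  "commands": [
    [18, -36, 0, 0, 0, 0],
    [18, -36, 0, 0, 0, 0],
    [18, -36, 0, 0, 0, 0],
    [18, -36, 0, 0, 0, 0],
    [18, -36, 0, 0, 0, 0]
  ],
  "hand": 70
}}

```text
time: 7.07
tool_pos: [0.5092, 0.0362, 0.2296]
tool_rot: [0.0, 1.0, 0.01, -0.0]
contact_force: [1.8, 0.1, -0.4]
gripper_width: 0.817
grasp_force: 0.0
```

>>> {"name": "play_rows", "arguments": {
  "commands": [
    [18, -36, 0, 0, 0, 0],
    [18, -36, 0, 0, 0, 0],
    [16, -35, 0, 0, 0, 0],
    [0, 0, 0, 0, 0, -7.03],
    [0, 0, 0, 0, 0, -7.03]
  ]
}}

```text
time: 7.48
tool_pos: [0.5588, 0.1448, 0.2287]
tool_rot: [0.0, 0.991, 0.137, -0.001]
contact_force: [0.0, -0.9, 0.3]
gripper_width: 0.816
grasp_force: 0.0
```

>>> {"name": "play_rows", "arguments": {
  "commands": [
    [0, 0, 0, 0, 0, -7.03],
    [0, 0, 0, 0, 0, -7.03],
    [0, 0, 0, 0, 0, -7.03],
    [0, 0, 0, 0, 0, -7.03],
    [0, 0, 0, 0, 0, -7.03]
  ]
}}

```text
time: 7.9
tool_pos: [0.5585, 0.1426, 0.2291]
tool_rot: [0.0, 0.904, 0.429, -0.001]
contact_force: [-0.1, 0.7, -0.1]
gripper_width: 0.823
grasp_force: 0.0
```

>>> {"name": "play_rows", "arguments": {
  "commands": [
    [0, 0, 0, 0, 0, -7.03],
    [0, 0, 0, 0, 0, -7.03],
    [0, 0, 0, 0, 0, -7.03],
    [0, 0, 0, 0, 0, 0],
    [0, 0, 0, 0, 0, 0]
  ]
}}

```text
time: 8.32
tool_pos: [0.5582, 0.1428, 0.2293]
tool_rot: [-0.0, 0.812, 0.583, -0.001]
contact_force: [-0.5, 0.4, -0.5]
gripper_width: 0.822
grasp_force: 0.0
```

```bash
python3 - <<'E'
from h import *
import pickle
np.set_printoptions(precision=4,suppress=True)
w=grab('wrist'); save(w,'w5.png'); pickle.dump(w,open('w5.pkl','wb')); s=manip.state(); print(s['time'],s['tool_pos'],s['tool_rot'],s['joint_pos'],s['gripper_width'])
print(proj(w,[.559,.144,.042]))
E
```

```text
8.3667 [0.5581 0.143  0.2295] [-0.0001  0.8123  0.5832 -0.0005] [ 0.1218 -0.0523  1.7444 -0.0003  1.4505  0.4472] 0.8204771829015954
[316.0342 217.3621]
```

View pics/w5.png

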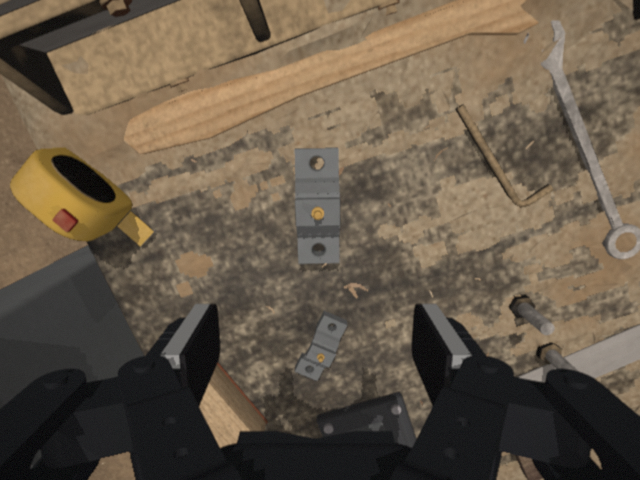

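The cap is centred: holes at (317,162) and (319,249), nipple at (318,214), corners near (295,149), (337,149), (340,263), (299,264).

```bash
python3 - <<'E'
from h import *
import pickle
np.set_printoptions(precision=4,suppress=True)
w=pickle.load(open('w5.pkl','rb')); t=pickle.load(open('top.pkl','rb')); s=pickle.load(open('scene.pkl','rb')); im=w['image']
g=im.astype(int).sum(2)
for (u,v) in [(317,162),(319,249)]:
    m=(g[v-12:v+13,u-12:u+13]<165).astype(np.uint8); n,l,st,ce=cv2.connectedComponentsWithStats(m); i=1+np.argmax(st[1:,4]); print('hole',ce[i]+[u-12,v-12],st[i])
h=[onz(w,317.5,162.5,.016),onz(w,319,249,.016)]; print(h,np.linalg.norm(h[0]-h[1]),(h[0]+h[1])/2)
d=h[0]-h[1]; print('axis deg',np.degrees(np.arctan2(d[1],d[0])))
C=np.array([onz(w,*p,.016) for p in [(295,149),(337,149),(340,263),(299,264)]]); print(C,C.mean(0))
hs=im.astype(int); ym=((hs[...,0]-hs[...,2])>70).astype(np.uint8); ym[:195]=0;ym[230:]=0;ym[:,:300]=0;ym[:,335:]=0
ys,xs=np.nonzero(ym); print('nip',xs.mean(),ys.mean(),len(xs)); nip=(xs.mean(),ys.mean())
print(onz(w,*nip,.044),tri(w,nip,t,(213,261)),tri(w,nip,s,(280,208)))
st=manip.state();R=q2R(st['tool_rot']); print(np.degrees(np.arctan2(R[1,0],R[0,0])))
E
```

```text
hole [311.6667 161.8333] [ 6 11  3  3  6]
hole [318.0357 247.3393] [ 6  7 11  7 56]
[array([0.573 , 0.1817, 0.016 ]), array([0.5507, 0.1115, 0.016 ])] 0.073628480554452 [0.5619 0.1466 0.016 ]
axis deg 72.43942323911402
[[0.5591 0.1977 0.016 ]
 [0.5913 0.1868 0.016 ]
 [0.5641 0.0935 0.016 ]
 [0.5298 0.1041 0.016 ]] [0.5611 0.1455 0.016 ]
nip 317.4159292035398 212.76106194690266 113
[0.5613 0.1475 0.044 ] (array([0.5608, 0.1454, 0.0333]), np.float64(0.0002667071959830959)) (array([0.5604, 0.1468, 0.0391]), np.float64(0.001389104328724125))
71.35329926686254
```

>>> {"name": "play_rows", "arguments": {
  "commands": [
    [4, 2, 32, 0, 0, -0.8],
    [0, 0, 32, 0, 0, 0],
    [0, 0, 32, 0, 0, 0],
    [0, 0, 32, 0, 0, 0],
    [0, 0, 0, 0, 0, 0]
  ]
}}

```text
time: 8.78
tool_pos: [0.5557, 0.1457, 0.0943]
tool_rot: [-0.003, 0.808, 0.589, -0.006]
contact_force: [-1.1, 0.2, -1.5]
gripper_width: 0.818
grasp_force: 0.0
```

```bash
python3 - <<'E'
from h import *
import pickle
np.set_printoptions(precision=4,suppress=True)
w=grab('wrist'); save(w,'w6.png'); pickle.dump(w,open('w6.pkl','wb')); s=manip.state(); print(s['time'],s['tool_pos'],s['gripper_width'])
R=q2R(s['tool_rot']);print(np.degrees(np.arctan2(R[1,0],R[0,0])))
print(proj(w,[.5612,.1463,.044]),proj(w,[.573,.1817,.016]),proj(w,[.5507,.1115,.016]))
E
```

```text
8.8333 [0.5577 0.146  0.0979] 0.8222567469365424
72.25440167920456
[327.2814 277.0198] [327.9436 187.2031] [327.1157 321.0936]
```

View pics/w6.png

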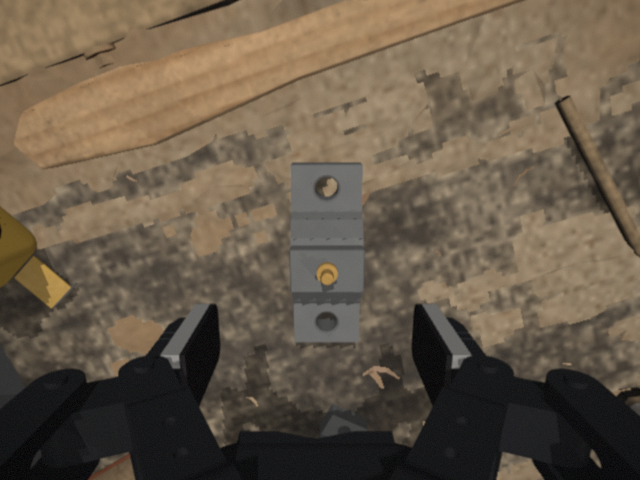

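Holes at (327,187) and (327,321), nipple at (327,273), matching the prediction. I descend and grip.

>>> {"name": "play_rows", "arguments": {
  "commands": [
    [0, 0, 20, 0, 0, 0],
    [0, 0, 20, 0, 0, 0],
    [0, 0, 20, 0, 0, 0],
    [0, 0, 12, 0, 0, 0],
    [0, 0, 8, 0, 0, 0]
  ]
}}

```text
time: 9.25
tool_pos: [0.5616, 0.1466, 0.0228]
tool_rot: [0.0, 0.807, 0.59, 0.0]
contact_force: [0.1, 0.4, 0.3]
gripper_width: 0.821
grasp_force: 0.0
```

>>> {"name": "play_rows", "arguments": {
  "commands": [
    [0, 0, 0, 0, 0, 0],
    [0, 0, 0, 0, 0, 0],
    [0, 0, 0, 0, 0, 0]
  ]
}}

```text
time: 9.5
tool_pos: [0.5621, 0.1468, 0.0241]
tool_rot: [0.001, 0.807, 0.59, 0.001]
contact_force: [-0.6, 1.6, 0.4]
gripper_width: 0.82
grasp_force: 0.0
```

>>> {"name": "play_rows", "arguments": {
  "commands": [
    [0, -0.5, 2.5, 0, 0, 0],
    [0, 0, 0, 0, 0, 0],
    [0, 0, 0, 0, 0, 0],
    [0, 0, 0, 0, 0, 0],
    [0, 0, 0, 0, 0, 0]
  ],
  "hand": 0
}}

```text
time: 9.92
tool_pos: [0.5609, 0.1468, 0.0205]
tool_rot: [0.0, 0.807, 0.59, 0.001]
contact_force: [1.2, -0.6, 2.9]
gripper_width: 0.411
grasp_force: 60.8
```

>>> {"name": "play_rows", "arguments": {
  "commands": [
    [0, 0, 0, 0, 0, 0],
    [0, 0, 0, 0, 0, 0],
    [0, 0, 0, 0, 0, 0],
    [0, 0, 0, 0, 0, 0],
    [0, 0, 0, 0, 0, 0]
  ]
}}

```text
time: 10.33
tool_pos: [0.5609, 0.1468, 0.0205]
tool_rot: [0.0, 0.807, 0.59, 0.001]
contact_force: [1.1, -0.8, 5.1]
gripper_width: 0.407
grasp_force: 61.1
```

```bash
python3 - <<'E'
from h import *
s=manip.state(); R=q2R(s['tool_rot']);print(s['tool_pos'],R,s['gripper_width']*85.4,s['grasp_force'],s['contact_force'],s['ft_torque'],s['joint_pos'])
print(np.degrees(np.arctan2(R[1,0],R[0,0])))
E
```

```text
[0.56090553 0.14678466 0.02052533] [[ 3.03008439e-01  9.52987058e-01  1.24656398e-03]
 [ 9.52987752e-01 -3.03008800e-01  1.07528814e-04]
 [ 4.80193424e-04  1.15537806e-03 -9.99999217e-01]] 34.73799785769776 61.140104880896615 [ 1.14242568 -0.79452549  5.11172876] [-0.09226498  0.02690629 -0.02771305] [ 1.27648088e-01  1.91021680e-01  1.86804185e+00 -5.89600460e-05
  1.08127901e+00  4.35524018e-01]
72.36161102259646
```

>>> {"name": "play_rows", "arguments": {
  "commands": [
    [0, 0, -10, 0, 0, 0],
    [0, 0, -30, 0, 0, 0],
    [0, 0, -35, 0, 0, 0],
    [0, 0, -35, 0, 0, 0],
    [0, 0, -30, 0, 0, -1.64]
  ]
}}

```text
time: 10.75
tool_pos: [0.5589, 0.1467, 0.1602]
tool_rot: [-0.001, 0.798, 0.602, -0.001]
contact_force: [1.3, 0.3, -4.1]
gripper_width: 0.41
grasp_force: 61.4
```

>>> {"name": "play_rows", "arguments": {
  "commands": [
    [0, 0, 0, 0, 0, -4],
    [0, 0, 0, 0, 0, -4],
    [0, 0, 0, 0, 0, -4],
    [0, 0, 0, 0, 0, -4],
    [0, 0, 0, 0, 0, 0]
  ]
}}

```text
time: 11.17
tool_pos: [0.5585, 0.1466, 0.1579]
tool_rot: [-0.001, 0.707, 0.708, -0.002]
contact_force: [-0.0, -0.1, -4.6]
gripper_width: 0.412
grasp_force: 61.4
```

>>> {"name": "play_rows", "arguments": {
  "commands": [
    [-20, -2, 0, 0, 0, 0],
    [-30, -3, 0, 0, 0, 0],
    [-30, -3, 0, 0, 0, 0],
    [-30, -3, 0, 0, 0, 0],
    [-30, -3, 0, 0, 0, 0]
  ]
}}

```text
time: 11.58
tool_pos: [0.5448, 0.0058, 0.1584]
tool_rot: [-0.001, 0.708, 0.707, -0.001]
contact_force: [-0.2, 0.2, -4.2]
gripper_width: 0.408
grasp_force: 61.4
```

>>> {"name": "play_rows", "arguments": {
  "commands": [
    [-30, -3, 0, 0, 0, 0],
    [-30, -3, 0, 0, 0, 0],
    [-30, -3, 0, 0, 0, 0],
    [-30, -2, 0, 0, 0, 0],
    [-16, -1, 0, 0, 0, 0]
  ]
}}

```text
time: 12.0
tool_pos: [0.5328, -0.1317, 0.1586]
tool_rot: [-0.001, 0.709, 0.706, -0.001]
contact_force: [0.4, 0.3, -3.4]
gripper_width: 0.414
grasp_force: 61.4
```

>>> {"name": "play_rows", "arguments": {
  "commands": [
    [0, 0, 0, 0, 0, 0],
    [0, 0, 0, 0, 0, 0],
    [0, 0, 0, 0, 0, 0],
    [0, 0, 0, 0, 0, 0]
  ]
}}

```text
time: 12.33
tool_pos: [0.5339, -0.1282, 0.1592]
tool_rot: [-0.001, 0.707, 0.707, -0.0]
contact_force: [-0.6, 0.2, -4.5]
gripper_width: 0.408
grasp_force: 61.3
```

```bash
python3 - <<'E'
from h import *
import pickle
np.set_printoptions(precision=4,suppress=True)
w=grab('wrist'); save(w,'w7.png'); pickle.dump(w,open('w7.pkl','wb'))
s=manip.state(); R=q2R(s['tool_rot']);print(s['tool_pos'],R,s['gripper_width']*85.4,s['grasp_force'],s['contact_force'],s['ft_torque'],s['joint_pos'])
print(np.degrees(np.arctan2(R[1,0],R[0,0])))
o=np.array(s['tool_pos'])
for a in (37,-37): print(proj(w,o+R@np.array([a/1e3,0,.0045])))
print(proj(w,o+R@np.array([0,0,-.0235])))
for y in (.037,-.037): print('dowel',proj(w,[.5346,-.1292+y,.061]))
E
```

```text
[ 0.5341 -0.1281  0.1594] [[-0.001   1.     -0.0008]
 [ 1.      0.001   0.0006]
 [ 0.0006 -0.0008 -1.    ]] 35.38454582188286 61.34655340544214 [-0.5049  1.0828 -3.6961] [-0.0292 -0.0129 -0.0449] [-0.3711 -0.0583  1.8706  0.0003  1.3302 -0.3722]
90.0570232780776
[316.1084 226.9613]
[316.0352 417.4613]
[316.1412 374.3297]
dowel [317.0977 189.794 ]
dowel [316.848  313.1573]
```

View pics/w7.png

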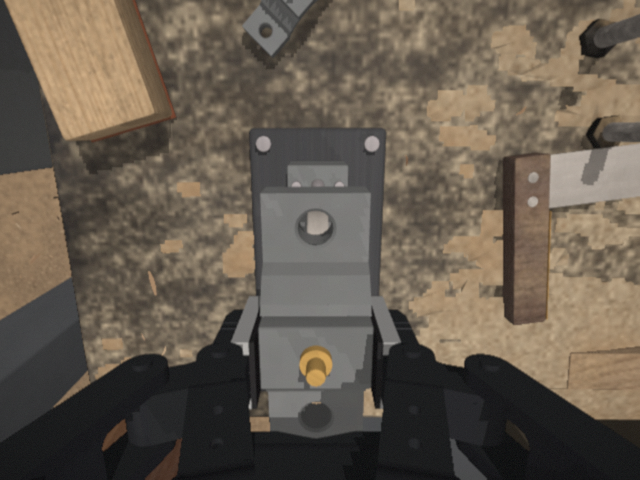

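Cap hole at (316,226), exactly as predicted, so the cap sits square in the fingers. Descending.

>>> {"name": "play_rows", "arguments": {
  "commands": [
    [-0.8, 0.5, 20, 0, 0, 0],
    [0, 0, 20, 0, 0, 0],
    [0, 0, 18, 0, 0, 0],
    [0, 0, 10, 0, 0, 0],
    [0, 0, 0, 0, 0, 0]
  ]
}}

```text
time: 12.8
tool_pos: [0.5327, -0.1285, 0.0886]
tool_rot: [-0.003, 0.707, 0.707, -0.001]
contact_force: [-0.0, 0.0, -4.6]
gripper_width: 0.412
grasp_force: 61.2
```

>>> {"name": "play_rows", "arguments": {
  "commands": [
    [0, 0, 0, 0, 0, 0],
    [0, 0, 2, 0, 0, 0],
    [0, 0, 2, 0, 0, 0],
    [0, 0, 2, 0, 0, 0],
    [0, 0, 0, 0, 0, 0]
  ]
}}

```text
time: 13.22
tool_pos: [0.535, -0.1302, 0.0861]
tool_rot: [0.0, 0.707, 0.707, 0.0]
contact_force: [-0.3, 0.3, -3.6]
gripper_width: 0.412
grasp_force: 61.3
```

>>> {"name": "play_rows", "arguments": {
  "commands": [
    [0, 0, 2, 0, 0, 0],
    [0, 0, 2, 0, 0, 0],
    [0, 0, 0, 0, 0, 0],
    [0, 0, 0, 0, 0, 0]
  ]
}}

```text
time: 13.55
tool_pos: [0.5346, -0.13, 0.0816]
tool_rot: [-0.0, 0.707, 0.707, -0.0]
contact_force: [0.2, 0.3, -4.6]
gripper_width: 0.416
grasp_force: 61.3
```

>>> {"name": "play_rows", "arguments": {
  "commands": [
    [0.8, 0, 2, 0, 0, 0],
    [0, 0, 2, 0, 0, 0],
    [0, 0, 2, 0, 0, 0],
    [0, 0, 0, 0, 0, 0]
  ]
}}

```text
time: 13.88
tool_pos: [0.5344, -0.1291, 0.0751]
tool_rot: [-0.001, 0.707, 0.707, -0.0]
contact_force: [-0.7, -0.3, -4.7]
gripper_width: 0.408
grasp_force: 61.3
```

>>> {"name": "play_rows", "arguments": {
  "commands": [
    [0, 0, 2, 0, 0, 0],
    [0, 0, 2, 0, 0, 0],
    [0, 0, 1, 0, 0, 0],
    [0, 0, 0, 0, 0, 0]
  ]
}}

```text
time: 14.22
tool_pos: [0.5348, -0.1292, 0.0707]
tool_rot: [-0.0, 0.707, 0.707, -0.0]
contact_force: [0.1, 0.5, -4.3]
gripper_width: 0.414
grasp_force: 61.4
```

On the dowels with no lateral force. Pressing down.

>>> {"name": "play_rows", "arguments": {
  "commands": [
    [0, 0, 1, 0, 0, 0],
    [0, 0, 1, 0, 0, 0],
    [0, 0, 1, 0, 0, 0],
    [0, 0, 1, 0, 0, 0],
    [0, 0, 0, 0, 0, 0]
  ]
}}

```text
time: 14.63
tool_pos: [0.535, -0.1294, 0.0673]
tool_rot: [0.0, 0.707, 0.707, 0.0]
contact_force: [-4.8, 2.1, 4.0]
gripper_width: 0.413
grasp_force: 62.2
```

>>> {"name": "play_rows", "arguments": {
  "commands": [
    [0, 0, 1, 0, 0, 0],
    [0, 0, 1, 0, 0, 0],
    [0, 0, 0, 0, 0, 0],
    [0, 0, 0, 0, 0, 0]
  ]
}}

```text
time: 14.97
tool_pos: [0.5351, -0.1294, 0.0665]
tool_rot: [0.0, 0.707, 0.707, -0.0]
contact_force: [-7.3, 2.1, 10.7]
gripper_width: 0.411
grasp_force: 63.1
```

>>> {"name": "play_rows", "arguments": {
  "commands": [
    [0, -1, 0, 0, 0, 0],
    [0, 0, 1, 0, 0, 0],
    [0, 0, 1, 0, 0, 0],
    [0, 0, 0, 0, 0, 0],
    [0, 0, 0, 0, 0, 0]
  ]
}}

```text
time: 15.38
tool_pos: [0.5351, -0.1294, 0.0664]
tool_rot: [0.001, 0.707, 0.707, 0.0]
contact_force: [-10.2, 4.9, 19.7]
gripper_width: 0.413
grasp_force: 64.0
```

>>> {"name": "play_rows", "arguments": {
  "commands": [
    [0.5, -1, 0.5, 0, 0, 0],
    [0.5, -1, 0.5, 0, 0, 0],
    [0, 0, 0, 0, 0, 0],
    [0, 0, 0, 0, 0, 0],
    [0, 0, 0, 0, 0, 0]
  ]
}}

```text
time: 15.8
tool_pos: [0.535, -0.1294, 0.0665]
tool_rot: [0.003, 0.707, 0.707, 0.001]
contact_force: [-4.3, 1.3, 17.4]
gripper_width: 0.409
grasp_force: 63.9
```

```bash
python3 - <<'E'
from h import *
import pickle
np.set_printoptions(precision=4,suppress=True)
s=manip.state(); R=q2R(s['tool_rot']);print(s['time'],s['tool_pos'],R,s['gripper_width']*85.4,s['grasp_force'],s['contact_force'],s['ft_torque'])
w=grab('wrist'); t=grab('top'); o=np.array(s['tool_pos'])
print(proj(w,o+R@np.array([.037,0,.0045])),proj(w,[.465,-.204,.108]))
a=w['image'][60:460,60:580]; b=cv2.resize(t['image'][220:330,330:480],None,fx=3,fy=400/110)
a=cv2.resize(a,None,fx=.8,fy=1) if False else a
c=np.hstack([cv2.resize(a,(400,400)),cv2.resize(b,(400,400))]); cv2.imwrite('pics/fin.png',c[:,:,::-1])
E
```

```text
15.8 [ 0.535  -0.1294  0.0665] [[-0.0001  1.      0.0067]
 [ 1.      0.0001 -0.0025]
 [-0.0025  0.0067 -1.    ]] 34.91567501348649 63.86690307570575 [-4.3263  1.3494 17.4108] [0.3557 1.005  0.0689]
[315.6478 226.9266] [ 79.6971 630.3999]
```

View pics/fin.png

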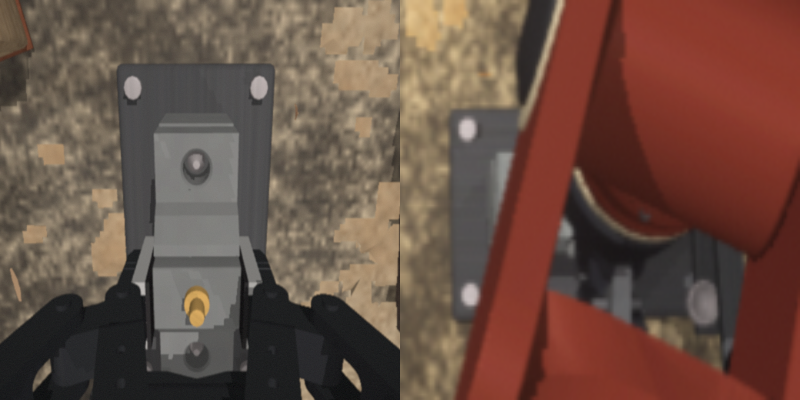

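Dowel visible inside the cap's hole, and the keeper still stands past its ball. A little more push for margin, then hand in.

>>> {"name": "play_rows", "arguments": {
  "commands": [
    [0, -0.5, 1, 0, 0, 0],
    [0, -0.5, 0.5, 0, 0, 0],
    [0, 0, 0, 0, 0, 0],
    [0, 0, 0, 0, 0, 0],
    [0, 0, 0, 0, 0, 0]
  ]
}}

```text
time: 16.32
tool_pos: [0.535, -0.1294, 0.0665]
tool_rot: [0.004, 0.707, 0.707, 0.002]
contact_force: [-4.6, 3.6, 23.6]
gripper_width: 0.411
grasp_force: 64.5
```

>>> {"name": "play_rows", "arguments": {
  "commands": [
    [0, 0, 0, 0, 0, 0],
    [0, 0, 0, 0, 0, 0],
    [0, 0, 0, 0, 0, 0]
  ]
}}

```text
time: 16.57
tool_pos: [0.535, -0.1294, 0.0665]
tool_rot: [0.004, 0.707, 0.707, 0.002]
contact_force: [-5.2, 3.7, 23.3]
gripper_width: 0.411
grasp_force: 64.5
```

```bash
python3 -c "
from h import *
s=manip.state();print(s['tool_pos'],s['tool_rot'],s['contact_force'],s['grasp_force'])
ok=s['contact_force'][2]>16 and s['tool_pos'][2]<.0672
print(manip.job_done() if ok else 'not yet')"
```

```text
[ 0.53501816 -0.12943364  0.06647304] [0.00387833 0.70704966 0.70715011 0.00210877] [-5.15379497  3.71684054 23.3383091 ] 64.50076792149105
the job is handed in; nothing more can be done
None
```

The job is handed in at about 16.6 s with the keeper parked in its detent and the cap on both dowels, held pressed home at about 23 N; no verdict came back, and I viewed 12 pictures, two over the limit of 10.

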